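Hold the setting gauge in the air gap of a bench choke

ROBOT

A 6-joint arm with a two-finger parallel gripper is mounted at the origin on the work surface. World frame = base frame: x ahead of the robot, y to its left, z up, the work surface at z = 0. Lengths are in m, angles in rad, forces in N, time in s.
With the tool pointing down it reaches from about 0.3 to 0.875 m from the base axis. Payload 6.4 kg.
Tool frame: the origin (TCP) lies midway between the tips of the shut fingers; the grasp point (between the pads) lies 19 mm behind it (ctrl.pinch_z is the distance from the TCP to the grasp point, in m); z points along the fingers, y is the line along which they close (so a half turn about z gives the same grasp; the last joint's range is limited). The gripper opens to 85 mm and grips with 20 to 120 N. Pads are 22 mm wide; open, the fingers measure 114 mm over their backs; the gripper's body (76 mm by 85 mm) begins 54 mm behind the grasp point. The pads swing forward as they close: fully open they stand 13 mm farther back than shut.
Start: joints at [1.024, 0.181, 1.607, -0, 1.354, -0.206], TCP at [0.192, 0.542, 0.231] pointing down, gripper open.
Joint ranges: [-2.99, 2.99], [-0.89, 2.07], [0.3, 2.58], [-1.14, 4.28], [0, 2.63], [-3.12, 3.12]. Speed limits (rad/s): [2.57, 2.57, 3.01, 3.14, 3.14, 3.14].

INTERFACE

Orientations are given as a unit quaternion [w, x, y, z].
In Python, from bench import ctrl gives the robot as it stands.
- The arm moves only by the tool apply_moves, never from a script. Its argument "moves" is a list of rows, each an object with "jaw": the opening, from 0 (shut) to 1 (fully open); "offset": the shift along the tool's x, y, z in mm, a list of three; "rot": the turn, a rotation vector about the tool's x, y, z in degrees, a list of three. In form: [{"jaw": jaw, "offset": [dx, dy, dz], "rot": [ax, ay, az]}, ...]. A call has exactly 5 rows; each row shifts and turns the commanded pose from where the row before left it, along the tool's axes as they then stand; what a row does not reach is not made up. A row lasts 1/8 s, in which the tool goes at most 62.5 mm and 10.7 degrees, less where a joint would pass 70% of its speed; a pose out of reach is approached as far as the arm can. A call is refused whole if a number of a shift passes 62.5 or a number of a turn 10.7, either way. A call with a gripper value outside its range is refused whole. The fingers move at their own pace and stop on an object; the grip force is fixed at half the most. Time passes only in rows, so rows that do not move let the fingers close, or fill a call up. It gives the time, the measured TCP pose, the force, the opening and the grip force at its end, in the units of the state.
- ctrl.get_obs(): the state, without advancing time (a new reading comes with each control period).
- ctrl.camera(name): name is "side" or "top"; returns (picture, depth): 400x640x3 uint8, red, green, blue; 400x640 float32, m along the optical axis (not along the pixel's ray), 0 where there is no reading.
- ctrl.camera_params(name): a dict with "K" (3x3 intrinsics, pixels), "cam_to_world" (4x4, takes a point from camera to world coordinates). Camera axes: x right, y down, z forward; pixel columns grow to the right and rows downward; lengths in m; the calibration is good to about 2 mm. A picture is of the moment at which its call begins. camera_params takes no time and is no camera call.
- ctrl.hand_in(): hands the job in; it is judged then, once.
Trained networks look in the newest picture that a camera, given by its name, has taken for a name from the list of things; names that differ only in an ending like _2 or _b are one class to them, and where a whole thing is asked for, a point or a joint stands for the part that bears it (a point fixed in the world has none). Each returns a list of dicts, best first, with "score" (0 to 1); they miss things now and then, are a little off and sometimes report something else, mostly with a low value. They report only what shows in the picture. A call takes as long as a camera call. They do not tell look-alikes from the thing itself.
- ctrl.outline_of(camera, target): "region" (400x640 bool, what is visible of it) and "position" ([column, row] in pixels, amid what is visible of it).
The state is a dict: "time_s": time; "q": joint angles; "dq": joint speeds; "joint_efforts": joint torques, N m; "eef_pos": TCP position; "eef_rot": TCP orientation; "wrist_force": force on the tool from outside, world axes, zero at the start; "torque": the same for the moment, N m; "opening": opening from 0.0 (shut) to 1.0 (fully open); "grasp_force": force on a finger pad.
Only numpy, scipy, OpenCV 4.12 (cv2) and the standard library are available. Lean on these libraries where they do the work, as an engineer would, in place of code of your own. Each camera call takes 0.05 s, during which the arm holds its last target. There are 200 camera calls.

TASK

Slide the black transport-lock knob on top of the choke's clamp frame all the way to its open end stop, away from the robot. Then take the wide gap gauge by its handle and ease its blade, level, square and centred, into the gap between the ferrite core and the sprung yoke above it, from the side facing the gauges and without forcing the brittle ferrite, until it drags snugly and its tip is level with the core's far face. Finish while holding it: keep the gauge gripped and still at that depth so that I can tighten the nuts, and leave the other things on the bench where they are.

Things in the scene. Friction and masses are not known exactly. Their poses are not given: they have to be found in the camera images.
- choke: bench choke, fixed, on a 190 x 120 mm base plate; origin: centre of its underside; z up, x along the yoke, +y the way the gauge goes in (roughly to the robot's left). A black ferrite U core, 93 mm (x) by 30 mm (y), has a copper coil on each limb. Its flat limb tops (28 mm wide, centred at x = +-32.5 mm) lie 88 mm up; the coils end 3 mm lower and reach y = +-27 mm
- gap_mouth (a point): middle of the air gap's mouth, on the near (-y) face of core and yoke, x = 0, choke y = -15 mm, 89.5 mm above the choke's underside; axes as the choke's. At rest the gap is 3 mm high, from 1.5 mm below this point to 1.5 mm above. The far face lies 30 mm farther along +y. The edges of limbs and yoke are bevelled at the mouth (3 mm high, 4 mm deep)
- bar_top (a point): middle of the top of the aluminium clamp bar (176 mm in x, 30 mm in y) above the yoke, 158 mm above the choke's underside; axes as the choke's. Nuts and rod ends at x = +-74 mm and the stud at x = 0 rise up to 13 mm above it; only the lock knob stands higher
- lock_knob (a point): centre of the upright black lock knob, a cylinder of 18 mm diameter and 30 mm height, 27 mm above the clamp bar's top; it stands on a short stem, and the slide plate under it ends 23 mm below this point. It moves with the lock; at joint value 0 it is at choke x = 19 mm, y = 0
- lock (a joint): transport-lock slide, m: 0 = locked (its fork holds the yoke's stud down, so that the yoke cannot rise and the gauge cannot pass), 0.024 = open, at its end stop. It opens towards the choke's +x (roughly away from the robot), stays where it is left and needs about 2 N
- yoke (a joint): rise of the yoke, m: 0 = at rest with the 3 mm gap, about 0.002 with the 5 mm gauge lying in the gap. The yoke, a black ferrite bar 93 x 30 x 28 mm right above the core, moves straight up only, on guide rods at x = +-74 mm, against about 6 N (weight and light springs)
- gauge_grip (a point): centre of the wide gap gauge's handle, a black block 16 mm wide (x), 46 mm long (y), 34 mm high on the blade's tail; y points to the blade's tip, z up. Pale laminate blade, 5 mm thick, underside 22 mm below this point, 76 mm wide for the front 75 mm, then a 30 mm wide tail, 125 mm long in all; about 100 g. The other gauge, with a blade 30 mm wide all along, is not to be used
- gauge_tip (a point): middle of the front edge of the wide gauge's blade, half-way through its thickness: 100 mm ahead of gauge_grip along y and 19.5 mm lower; axes as gauge_grip. Over its last 12 mm the blade tapers on both sides from 5 mm to 2 mm thick
Mind the look-alikes: they are no part of the job. What is shaped like the part that bears gauge_grip but pink or purple is not meant. Leave any green look-alike of the choke alone.

How it is judged:
On the way, in this order (a step that is already met when the one before it is completed fails the run):
1. the transport lock is slid open to its end stop (value of joint lock above 0.0215 m), for 0.2 s.
2. the wide gauge is picked up by the gripper (height (world z) of gauge_grip above 0.06 m and contact force between the fingers and gauge above 1 N), for 0.2 s.
At the end, for the whole second after the job is handed in: Lock within 3.5 mm of its open stop; wide gauge gripped, still, and pressed in the gap (over 2 N, yoke raised 1.3 to 3.5 mm); tip from 7 mm short of to 9 mm past the core's far face, within 12 mm of the middle, square within 0.12 rad, level within 0.08 rad (value of joint lock above 0.0205 m and value of joint yoke between 0.0013 and 0.0035 m and y of gauge_tip in the frame of choke between 0.008 and 0.024 m and x of gauge_tip in the frame of choke between -0.012 and 0.012 m and angle between the y axis of gauge_tip and the y axis of choke, either way round below 0.12 rad and angle between gauge_tip's own z axis and vertical below 0.08 rad and contact force between gauge and choke above 2 N and contact force between the fingers and gauge above 2 N and linear speed of gauge below 0.01 m/s); the arm keeps its last pose, push and grip.
It fails at once if another thing on the bench is shoved about (more than 30 mm) (distance of any of gauge_narrow, spare_core, spanner, nut_tray, spool, multimeter, driver, tweezers from where it was at the start of the episode above 0.03 m).
It fails at once if the gauge is forced against the choke (over 80 N) (contact force between gauge and choke above 80 N).
It also fails if it takes over 54 s, if anything falls off the work surface, if the arm or the gripper's body presses on something with over 40 N, if the wrist force passes 120 N, or if a joint passes its speed limit or range.

## Working session

There is one attempt and no reset: what is moved stays moved. The work goes in short steps, Python scripts to look and compute and a tool call to move; the robot and the scene stay as the last step left them, time stands still between calls to the robot, and variables do not carry over. Pictures are saved under pics/ and viewed, at most 10 in all, crops included, and the job is handed in when it is done.

Besides the shell and the picture viewer there is one more tool, called by a JSON object that holds its "op" and its "data", one argument or row to a line. apply_moves: Moves the arm, as the interface text tells. Its arguments: {"type":"object","properties":{"moves":{"type":"array"}},"required":["moves"]}

```bash
mkdir -p pics; ls
python3 - <<'E'
from bench import ctrl
import cv2
o=ctrl.get_obs();print(o['time_s'],o['eef_pos'],o['eef_rot'],o['opening'],ctrl.pinch_z)
for c in('top','side'):
    p,d=ctrl.camera(c);cv2.imwrite(f'pics/{c}0.png',p[:,:,::-1])
    import numpy as np;np.save(f'{c}_d.npy',d)
    k=ctrl.camera_params(c);print(c,k['K'].round(1).tolist(),k['cam_to_world'].round(3).tolist())
    for t in('choke','lock_knob','gauge_grip','bar_top'):
        for r in ctrl.outline_of(c,t)[:3]:
            print(c,t,round(r['score'],2),r['position'],r['region'].sum())
E
```

```text
pics
0.0 [0.19187717 0.54147191 0.230425  ] [-3.10317589e-04  1.69566801e-01  9.85518333e-01 -7.86963382e-04] 0.9974678954151676 0.0187
top [[413.3, 0.0, 315.9], [0.0, 413.3, 191.0], [0.0, 0.0, 1.0]] [[-0.024, -0.998, 0.052, 0.336], [-1.0, 0.024, 0.004, -0.118], [-0.005, -0.052, -0.999, 1.328], [0.0, 0.0, 0.0, 1.0]]
top choke 0.76 [219.5, 137.3] 2304
top choke 0.64 [177.2, 262.7] 2686
top lock_knob 0.62 [368.7, 160.1] 719
top lock_knob 0.55 [205.6, 123.6] 106
top lock_knob 0.52 [159.9, 263.8] 79
top gauge_grip 0.73 [455.9, 203.3] 710
top gauge_grip 0.59 [366.4, 163.6] 682
top bar_top 0.75 [218.8, 138.4] 2336
top bar_top 0.66 [182.3, 264.0] 2693
side [[471.4, 0.0, 316.1], [0.0, 471.4, 196.0], [0.0, 0.0, 1.0]] [[0.97, -0.129, 0.206, 0.147], [-0.243, -0.577, 0.78, -1.09], [0.018, -0.806, -0.591, 0.882], [0.0, 0.0, 0.0, 1.0]]
side choke 0.87 [226.7, 151.5] 2444
side choke 0.82 [340.9, 155.0] 2583
side gauge_grip 0.86 [364.3, 272.7] 817
side gauge_grip 0.73 [345.6, 375.2] 1327
side gauge_grip 0.7 [267.9, 326.8] 1344
side bar_top 0.59 [222.8, 152.0] 2402
```

View pics/top0.png

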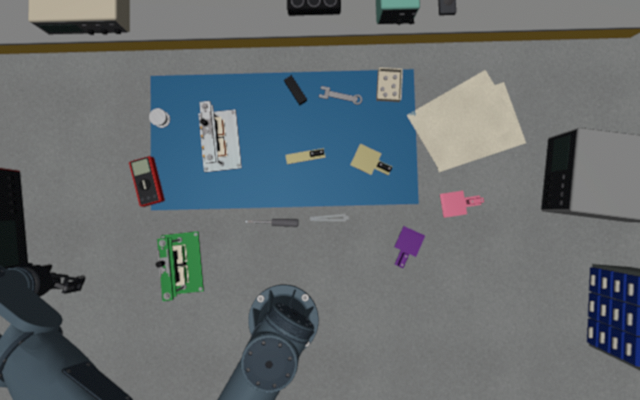

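View pics/side0.png

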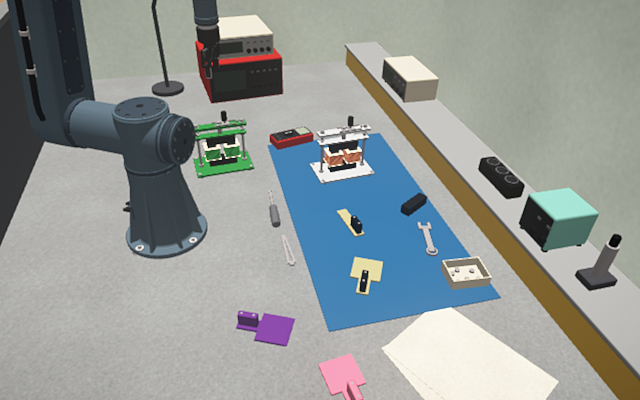

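The top view shows the white choke at about (219,137) with its knob at (205,123). The pale wide gauge is at (366,158) with its handle at (384,167), and the narrow gauge is at (305,156). The green choke and the pink and purple gauges are look-alikes. Next I'll measure from depth.

```bash
cat > h.py <<'E'
from bench import ctrl
import numpy as np, cv2
from scipy.spatial.transform import Rotation as R
def cloud(c):
    p,d=ctrl.camera(c);k=ctrl.camera_params(c)
    v,u=np.mgrid[:400,:640]
    K=k['K'];X=np.stack([(u-K[0,2])/K[0,0]*d,(v-K[1,2])/K[1,1]*d,d],-1)
    T=k['cam_to_world'];return p,d,X@T[:3,:3].T+T[:3,3]
def rect(P):
    r=cv2.minAreaRect((P[:,:2]*1000).astype(np.float32));return np.round(r[0],1),np.round(r[1],1),round(r[2],1),len(P)
def tool(): o=ctrl.get_obs();q=o['eef_rot'];return o['eef_pos'],R.from_quat([q[1],q[2],q[3],q[0]]),o
E
python3 - <<'E'
from h import *
for c in('top','side'):
    p,d,W=cloud(c);z=W[...,2]
    def box(x0,x1,y0,y1,z0,z1,m=True): return (W[...,0]>x0)&(W[...,0]<x1)&(W[...,1]>y0)&(W[...,1]<y1)&(z>z0)&(z<z1)&(d>0)&m
    ch=lambda a,b:box(.3,.62,.0,.25,a,b)
    for n,a,b in(('base',.004,.03),('bar',.148,.164),('knob',.19,.22)):
        m=ch(a,b)
        if m.sum()>3: print(c,n,rect(W[m]),'zmed',np.median(z[m]).round(4),'mean',W[m].mean(0).round(4))
    pi=p.astype(int);pale=(pi[...,0]>170)&(pi[...,0]-pi[...,2]>25)
    g=box(.3,.5,-.3,-.17,-.02,.06)
    m=g&pale; print(c,'blade',rect(W[m]),np.median(z[m]).round(4),W[m].mean(0).round(4))
    m=g&(z>.028);
    if m.sum()>3: print(c,'handle',rect(W[m]),np.median(z[m]).round(4),W[m].mean(0).round(4))
    m=box(.3,.5,-.3,.0,-.02,.06)&(pi.max(2)<60)
    n,l,s,ce=cv2.connectedComponentsWithStats(m.astype(np.uint8))
    for i in range(1,n):
        if s[i,4]>8: print('dark',ce[i].round(1),rect(W[l==i]),np.median(z[l==i]).round(4))
    u0,v0,u1,v1=(130,80,420,230) if c=='top' else (290,100,400,300)
    f=2.7 if c=='top' else 3
    cv2.imwrite(f'pics/{c}1.png',cv2.resize(p[v0:v1,u0:u1,::-1],None,fx=f,fy=f,interpolation=cv2.INTER_CUBIC))
E
```

```text
top base (array([460.4, 124.9]), array([319.3, 249.5]), 0.1, 1991) zmed 0.0079 mean [0.4803 0.1281 0.0099]
top bar (array([552.8, 192. ]), array([135.2,  30.8]), 4.7, 409) zmed 0.1597 mean [0.5465 0.1899 0.1595]
top knob (array([593.6, 195.1]), array([14.4, 16.9]), 5.6, 40) zmed 0.2018 mean [0.5934 0.1944 0.2011]
top blade (array([ 477.2, -256.2]), array([55.8,  6.7]), 55.9, 12) 0.0077 [ 0.4846 -0.2453  0.0066]
side base (array([459.8, 124.5]), array([320.3, 246.8]), 0.2, 941) zmed 0.0127 mean [0.5086 0.1449 0.0127]
side bar (array([552.1, 189.4]), array([135.6,  39.3]), 5.8, 274) zmed 0.1583 mean [0.5504 0.1844 0.1579]
side knob (array([593.4, 190.3]), array([16. , 19.6]), 18.7, 29) zmed 0.1981 mean [0.5935 0.1899 0.1976]
side blade (array([ 485.5, -262.4]), array([82.3, 34.1]), 63.8, 202) 0.0062 [ 0.4804 -0.2654  0.0062]
```

View pics/top1.png

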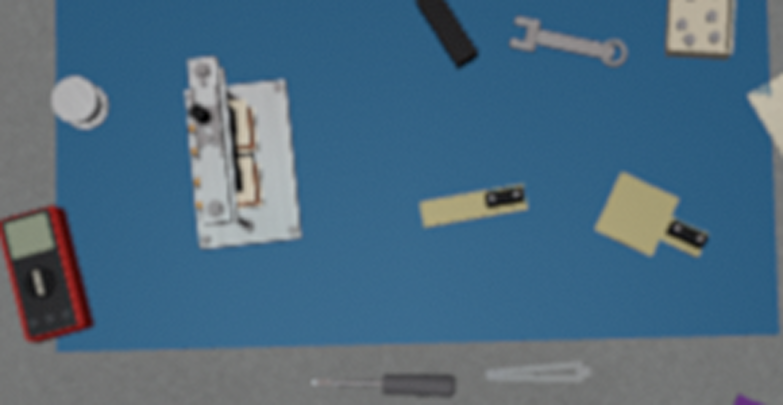

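The crop shows the choke frame's bar vertical in the picture, with the knob at (201,113) and the wide gauge at (637,213), handle at (688,237). My search boxes clipped both things, so I'll widen them.

Run:
```python
from h import *
for c in('top','side'):
    p,d,W=cloud(c);z=W[...,2]
    def box(x0,x1,y0,y1,z0,z1): return (W[...,0]>x0)&(W[...,0]<x1)&(W[...,1]>y0)&(W[...,1]<y1)&(z>z0)&(z<z1)&(d>0)
    pi=p.astype(int)
    for n,a,b in(('base',.003,.03),('bar',.150,.163),('knob',.19,.22)):
        m=box(.42,.75,.06,.28,a,b)
        if n=='base': m&=(pi.min(2)>130)
        k,l,s,ce=cv2.connectedComponentsWithStats(m.astype(np.uint8))
        m=l==1+np.argmax(s[1:,4]);P=W[m]
        C=np.cov(P[:,:2].T);w,V=np.linalg.eigh(C)
        print(c,n,rect(P),'z',np.median(z[m]).round(4),'mean',P.mean(0).round(4),'pca',np.degrees(np.arctan2(V[1,1],V[0,1])).round(1))
    pale=(pi[...,0]>130)&(pi[...,0]-pi[...,2]>30)&box(.3,.7,-.4,-.02,-.02,.06)
    k,l,s,ce=cv2.connectedComponentsWithStats(pale.astype(np.uint8))
    for i in range(1,k):
        if s[i,4]>50: print(c,'pale',ce[i].round(),rect(W[l==i]),np.median(z[l==i]).round(4))
    m=box(.42,.6,-.4,-.02,.025,.06)
    k,l,s,ce=cv2.connectedComponentsWithStats(m.astype(np.uint8))
    for i in range(1,k):
        if s[i,4]>15: print(c,'handle',ce[i].round(),rect(W[l==i]),np.median(z[l==i]).round(4),W[l==i].mean(0).round(4))
```

```text
top base (array([575.6, 193.1]), array([193. , 119.2]), 4.9, 1015) z 0.0139 mean [0.5613 0.1668 0.0138] pca 171.5
top bar (array([572.7, 193.5]), array([175.4,  30.8]), 4.8, 493) z 0.1595 mean [0.5678 0.1918 0.1592] pca -175.1
top knob (array([593.3, 196. ]), array([17.2, 15. ]), 88.1, 40) z 0.2006 mean [0.5934 0.1949 0.2003] pca 62.0
top pale [366. 159.] (array([ 493.5, -296.9]), array([120.2,  74.1]), 62.6, 525) 0.0072
top pale [300. 157.] (array([518.7, -80.9]), array([ 25.9, 120. ]), 8.0, 203) 0.0073
top handle [316. 153.] (array([ 523. , -116.3]), array([15.7, 45.7]), 8.8, 81) 0.0407 [ 0.5222 -0.1162  0.0399]
top handle [384. 167.] (array([ 474.2, -328.5]), array([45.7, 15.4]), 64.4, 82) 0.0402 [ 0.4736 -0.3277  0.0398]
side base (array([574.4, 198.4]), array([194.2, 140.9]), 2.8, 683) z 0.0133 mean [0.5617 0.1725 0.0134] pca 172.6
side bar (array([572.9, 191. ]), array([176. ,  38.3]), 5.3, 321) z 0.1588 mean [0.5694 0.1858 0.1579] pca -176.0
side knob (array([594.2, 190.6]), array([15.1, 17.6]), 29.1, 29) z 0.198 mean [0.5933 0.1895 0.1978] pca 139.9
side pale [348. 221.] (array([517.9, -82.3]), array([ 30.6, 125.9]), 8.4, 188) 0.006
side pale [366. 271.] (array([ 491.5, -295.7]), array([130.6,  75.5]), 63.1, 620) 0.0062
side handle [356. 223.] (array([ 524.8, -120.7]), array([19. , 50.6]), 7.3, 101) 0.0377 [ 0.5223 -0.1231  0.0364]
side handle [364. 279.] (array([ 475.1, -331.1]), array([46.8, 15.8]), 63.2, 117) 0.0392 [ 0.4727 -0.3363  0.0376]
```

```bash
cat >> h.py <<'E'
CH=np.array([.5735,.1925]);CY=np.radians(4.9)
def chk(x,y,z): c,s=np.cos(CY),np.sin(CY);return np.array([CH[0]+c*x-s*y,CH[1]+s*x+c*y,z])
def down(yaw_y):  # tool y at yaw, z down
    a=np.radians(yaw_y);y=np.array([np.cos(a),np.sin(a),0]);z=np.array([0,0,-1.]);return R.from_matrix(np.stack([np.cross(y,z),y,z],1))
def plan(pos,yaw,n,jaw,p0=None,r0=None):
    p,r,o=tool()
    if p0 is not None: p,r=np.array(p0),down(r0)
    rt=down(yaw);dr=(r.inv()*rt).as_rotvec()/n
    for i in range(n):
        print({"jaw":jaw,"offset":r.inv().apply((np.array(pos)-p)/n*1000).round(1).tolist(),"rot":np.degrees(dr).round(2).tolist()})
        p=p+(np.array(pos)-p)/(n-0) if False else p
        r=r*R.from_rotvec(dr)
def st():
    p,r,o=tool();y=r.as_matrix()[:,1];z=r.as_matrix()[:,2]
    d=p[:2]-CH;c,s=np.cos(CY),np.sin(CY)
    print('t',o['time_s'],'tcp',p.round(4),'chk',((c*d[0]+s*d[1])*1000).round(1),((-s*d[0]+c*d[1])*1000).round(1),'yaw',np.degrees(np.arctan2(y[1],y[0])).round(2),'z',z.round(4),'F',np.round(o['wrist_force'],2),'op',round(o['opening'],3),'g',np.round(o['grasp_force'],1))
E
python3 - <<'E'
from h import *
st();t=chk(-.028,0,.235);print(t)
plan(t,4.9,10,0)
E
```

```text
t 0.7 tcp [0.1922 0.542  0.2313] chk -350.1 380.8 yaw 70.47 z [ 0.e+00  1.e-04 -1.e+00] F [ 0.34  0.86 -0.48] op 0.998 g 0.0
[0.54560233 0.19010833 0.235     ]
{'jaw': 0, 'offset': [-45.1, -21.4, -0.4], 'rot': [0.0, -0.0, 6.56]}
{'jaw': 0, 'offset': [-47.2, -16.1, -0.4], 'rot': [0.0, -0.0, 6.56]}
{'jaw': 0, 'offset': [-48.7, -10.6, -0.4], 'rot': [0.0, -0.0, 6.56]}
{'jaw': 0, 'offset': [-49.6, -4.9, -0.4], 'rot': [0.0, -0.0, 6.56]}
{'jaw': 0, 'offset': [-49.9, 0.8, -0.4], 'rot': [0.0, -0.0, 6.56]}
{'jaw': 0, 'offset': [-49.5, 6.5, -0.4], 'rot': [0.0, -0.0, 6.56]}
{'jaw': 0, 'offset': [-48.4, 12.1, -0.4], 'rot': [0.0, -0.0, 6.56]}
{'jaw': 0, 'offset': [-46.7, 17.5, -0.4], 'rot': [0.0, -0.0, 6.56]}
{'jaw': 0, 'offset': [-44.4, 22.7, -0.4], 'rot': [0.0, -0.0, 6.56]}
{'jaw': 0, 'offset': [-41.5, 27.6, -0.4], 'rot': [0.0, -0.0, 6.56]}
```

{"op": "apply_moves", "data": {
  "moves": [
    {"jaw": 0, "offset": [-45, -21.5, -0.5], "rot": [0, 0, 6.56]},
    {"jaw": 0, "offset": [-47, -16, -0.5], "rot": [0, 0, 6.56]},
    {"jaw": 0, "offset": [-48.7, -10.6, -0.5], "rot": [0, 0, 6.56]},
    {"jaw": 0, "offset": [-49.6, -5, -0.5], "rot": [0, 0, 6.56]},
    {"jaw": 0, "offset": [-50, 1, -0.5], "rot": [0, 0, 6.56]}
  ]
}}

```text
time_s: 1.32
eef_pos: [0.3698, 0.3649, 0.2341]
eef_rot: [0.0, 0.443, 0.897, 0.0]
wrist_force: [0.7, -0.2, -0.4]
opening: -0.002
grasp_force: 0.0
```

{"op": "apply_moves", "data": {
  "moves": [
    {"jaw": 0, "offset": [-49.5, 6.5, -0.5], "rot": [0, 0, 6.56]},
    {"jaw": 0, "offset": [-48.4, 12, -0.5], "rot": [0, 0, 6.56]},
    {"jaw": 0, "offset": [-46.7, 17.5, -0.5], "rot": [0, 0, 6.56]},
    {"jaw": 0, "offset": [-44.4, 22.7, -0.5], "rot": [0, 0, 6.56]},
    {"jaw": 0, "offset": [-41.5, 27.6, -0.5], "rot": [0, 0, 6.56]}
  ]
}}

```text
time_s: 1.95
eef_pos: [0.5464, 0.1887, 0.2365]
eef_rot: [0.0, 0.678, 0.735, 0.0]
wrist_force: [0.6, 0.8, 0.2]
opening: 0.002
grasp_force: 0.0
```

Run:
```python
from h import *
st();t=chk(-.028,0,.180);print(t)
plan(t,4.9,5,0)
```

```text
t 1.95 tcp [0.5464 0.1887 0.2365] chk -27.3 -1.5 yaw 4.65 z [ 4.e-04  1.e-04 -1.e+00] F [0.61 0.79 0.2 ] op 0.002 g 0.0
[0.54560233 0.19010833 0.18      ]
{'jaw': 0, 'offset': [0.3, -0.1, 11.3], 'rot': [0.0, -0.0, -0.05]}
{'jaw': 0, 'offset': [0.3, -0.1, 11.3], 'rot': [0.0, -0.0, -0.05]}
{'jaw': 0, 'offset': [0.3, -0.1, 11.3], 'rot': [0.0, -0.0, -0.05]}
{'jaw': 0, 'offset': [0.3, -0.1, 11.3], 'rot': [0.0, -0.0, -0.05]}
{'jaw': 0, 'offset': [0.3, -0.1, 11.3], 'rot': [0.0, -0.0, -0.05]}
```

{"op": "apply_moves", "data": {
  "moves": [
    {"jaw": 0, "offset": [0.3, 0, 11.3], "rot": [0, 0, 0]},
    {"jaw": 0, "offset": [0.3, 0, 11.3], "rot": [0, 0, 0]},
    {"jaw": 0, "offset": [0.3, 0, 11.3], "rot": [0, 0, 0]},
    {"jaw": 0, "offset": [0.3, 0, 11.3], "rot": [0, 0, 0]},
    {"jaw": 0, "offset": [0.3, 0, 11.3], "rot": [0, 0, 0]}
  ]
}}

```text
time_s: 2.58
eef_pos: [0.5447, 0.1922, 0.179]
eef_rot: [-0.0, 0.676, 0.737, -0.0]
wrist_force: [-0.8, 0.2, -0.5]
opening: 0.0
grasp_force: 0.0
```

{"op": "apply_moves", "data": {
  "moves": [
    {"jaw": 0, "offset": [0, 4, 0], "rot": [0, 0, 0]},
    {"jaw": 0, "offset": [0, 4, 0], "rot": [0, 0, 0]},
    {"jaw": 0, "offset": [0, 4, 0], "rot": [0, 0, 0]},
    {"jaw": 0, "offset": [0, 4, 0], "rot": [0, 0, 0]},
    {"jaw": 0, "offset": [0, 4, 0], "rot": [0, 0, 0]}
  ]
}}

```text
time_s: 3.2
eef_pos: [0.5655, 0.1932, 0.18]
eef_rot: [0.0, 0.676, 0.737, 0.0]
wrist_force: [0.5, 0.7, -0.2]
opening: 0.003
grasp_force: 0.0
```

Run:
```python
from h import *
st()
for c in('top','side'):
    p,d,W=cloud(c)
    cv2.imwrite(f'pics/{c}2.png',cv2.resize(p[80:200,180:280,::-1] if c=='top' else p[90:210,290:400,::-1],None,fx=4,fy=4,interpolation=cv2.INTER_CUBIC))
```

```text
t 3.2 tcp [0.5655 0.1932 0.18  ] chk -7.9 1.3 yaw 4.87 z [ 3.e-04  1.e-04 -1.e+00] F [ 0.5   0.73 -0.16] op 0.003 g 0.0
```

View pics/side2.png

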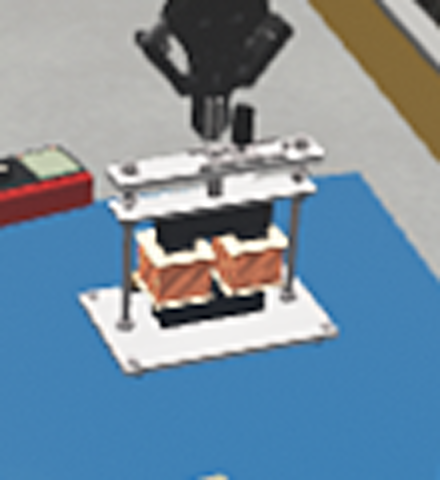

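The side crop shows the shut fingers at (210,115), just short of the knob at (243,125) and clear of the bar. I'll push.

{"op": "apply_moves", "data": {
  "moves": [
    {"jaw": 0, "offset": [-0.2, 4, 0], "rot": [0, 0, 0]},
    {"jaw": 0, "offset": [-0.2, 4, 0], "rot": [0, 0, 0]},
    {"jaw": 0, "offset": [-0.2, 4, 0], "rot": [0, 0, 0]},
    {"jaw": 0, "offset": [-0.2, 4, 0], "rot": [0, 0, 0]},
    {"jaw": 0, "offset": [-0.2, 4, 0], "rot": [0, 0, 0]}
  ]
}}

```text
time_s: 3.92
eef_pos: [0.5852, 0.194, 0.1797]
eef_rot: [-0.0, 0.676, 0.737, -0.0]
wrist_force: [-2.2, 1.6, 0.0]
opening: -0.003
grasp_force: 0.8
```

{"op": "apply_moves", "data": {
  "moves": [
    {"jaw": 0, "offset": [0, 2, 0], "rot": [0, 0, 0]},
    {"jaw": 0, "offset": [0, 2, 0], "rot": [0, 0, 0]},
    {"jaw": 0, "offset": [0, 2, 0], "rot": [0, 0, 0]},
    {"jaw": 0, "offset": [0, 0, 0], "rot": [0, 0, 0]},
    {"jaw": 0, "offset": [0, 0, 0], "rot": [0, 0, 0]}
  ]
}}

```text
time_s: 4.55
eef_pos: [0.5913, 0.1942, 0.1798]
eef_rot: [0.0, 0.676, 0.736, 0.0]
wrist_force: [-0.8, 0.8, -0.8]
opening: -0.003
grasp_force: 0.2
```

```bash
cat > k.py <<'E'
from h import *
st()
for c in('top','side'):
    p,d,W=cloud(c)
    for r in ctrl.outline_of(c,'lock_knob')[:2]:
        m=r['region']&(d>0);P=W[m];print(c,round(r['score'],2),np.median(P,0).round(4),m.sum())
    cv2.imwrite(f'pics/{c}k.png',cv2.resize(p[80:200,180:280,::-1] if c=='top' else p[90:210,290:400,::-1],None,fx=4,fy=4,interpolation=cv2.INTER_CUBIC))
E
python3 k.py
```

```text
t 4.55 tcp [0.5913 0.1942 0.1798] chk 17.9 0.2 yaw 4.87 z [ 4.e-04 -2.e-04 -1.e+00] F [-0.8   0.75 -0.79] op -0.003 g 0.2
top 0.37 [0.6129 0.1896 0.1698] 12
top 0.29 [0.5559 0.1771 0.0198] 2118
side 0.6 [0.2049 0.3138 0.1803] 83
side 0.51 [0.6119 0.1919 0.1786] 80
```

{"op": "apply_moves", "data": {
  "moves": [
    {"jaw": 0, "offset": [0, 1, 0], "rot": [0, 0, 0]},
    {"jaw": 0, "offset": [0, 1, 0], "rot": [0, 0, 0]},
    {"jaw": 0, "offset": [0, 1, 0], "rot": [0, 0, 0]},
    {"jaw": 0, "offset": [0, 1, 0], "rot": [0, 0, 0]},
    {"jaw": 0, "offset": [0, 0, 0], "rot": [0, 0, 0]}
  ]
}}

```text
time_s: 5.38
eef_pos: [0.5942, 0.1946, 0.1797]
eef_rot: [-0.001, 0.676, 0.737, -0.001]
wrist_force: [-5.4, -2.5, 2.9]
opening: -0.001
grasp_force: 3.1
```

{"op": "apply_moves", "data": {
  "moves": [
    {"jaw": 0, "offset": [0, 0.7, 0], "rot": [0, 0, 0]},
    {"jaw": 0, "offset": [0, 0.7, 0], "rot": [0, 0, 0]},
    {"jaw": 0, "offset": [0, 0.7, 0], "rot": [0, 0, 0]},
    {"jaw": 0, "offset": [0, 0, 0], "rot": [0, 0, 0]},
    {"jaw": 0, "offset": [0, 0, 0], "rot": [0, 0, 0]}
  ]
}}

```text
time_s: 6.0
eef_pos: [0.5946, 0.1946, 0.1796]
eef_rot: [-0.002, 0.676, 0.737, -0.002]
wrist_force: [-14.0, -1.9, 6.5]
opening: 0.0
grasp_force: 6.7
```

```bash
python3 k.py
```

```text
t 6.0 tcp [0.5946 0.1946 0.1796] chk 21.2 0.3 yaw 4.9 z [-0.0061 -0.0012 -1.    ] F [-14.02  -1.86   6.51] op 0.0 g 6.7
top 0.37 [0.6154 0.19   0.1645] 27
side 0.63 [0.6153 0.1914 0.1768] 74
```

The force has risen to 14 N while the tool has stopped moving, so the lock is at its end stop. I'll back off and go to the gauge.

{"op": "apply_moves", "data": {
  "moves": [
    {"jaw": 0, "offset": [0, -8, 0], "rot": [0, 0, 0]},
    {"jaw": 0, "offset": [0, -8, 0], "rot": [0, 0, 0]},
    {"jaw": 0, "offset": [0, 0, -20], "rot": [0, 0, 0]},
    {"jaw": 0, "offset": [0, 0, -30], "rot": [0, 0, 0]},
    {"jaw": 0, "offset": [0, 0, 0], "rot": [0, 0, 0]}
  ]
}}

```text
time_s: 6.82
eef_pos: [0.5838, 0.1939, 0.2346]
eef_rot: [0.003, 0.676, 0.737, 0.003]
wrist_force: [0.4, 1.2, -0.9]
opening: 0.002
grasp_force: 0.0
```

```bash
python3 k.py
python3 - <<'E'
from h import *
plan([.474,-.3295,.14],-26.7,10,1)
E
```

```text
t 6.825 tcp [0.5838 0.1939 0.2346] chk 10.4 0.5 yaw 4.88 z [ 0.008   0.0011 -1.    ] F [ 0.4   1.16 -0.87] op 0.002 g 0.0
top 0.69 [0.6123 0.192  0.1827] 81
side 0.69 [0.5709 0.1821 0.123 ] 502
side 0.64 [0.2044 0.3131 0.1809] 75
{'jaw': 1, 'offset': [-51.2, -15.1, 8.9], 'rot': [-0.01, 0.0, 3.16]}
{'jaw': 1, 'offset': [-52.0, -12.2, 8.9], 'rot': [-0.01, 0.0, 3.16]}
{'jaw': 1, 'offset': [-52.6, -9.4, 8.9], 'rot': [-0.01, 0.0, 3.16]}
{'jaw': 1, 'offset': [-53.0, -6.5, 8.9], 'rot': [-0.01, 0.0, 3.16]}
{'jaw': 1, 'offset': [-53.3, -3.5, 8.9], 'rot': [-0.01, 0.0, 3.16]}
{'jaw': 1, 'offset': [-53.4, -0.6, 8.9], 'rot': [-0.01, 0.0, 3.16]}
{'jaw': 1, 'offset': [-53.3, 2.4, 8.9], 'rot': [-0.01, 0.0, 3.16]}
{'jaw': 1, 'offset': [-53.1, 5.3, 8.9], 'rot': [-0.01, 0.0, 3.16]}
{'jaw': 1, 'offset': [-52.7, 8.2, 8.9], 'rot': [-0.01, 0.0, 3.16]}
{'jaw': 1, 'offset': [-52.2, 11.1, 8.9], 'rot': [-0.01, 0.0, 3.16]}
```

View pics/sidek.png

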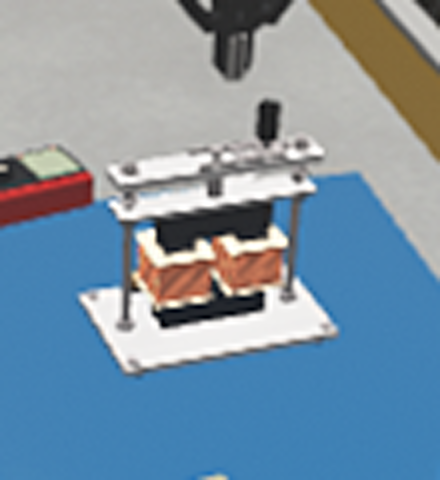

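The knob now stands at (268,122), clearly shifted. I'll check the amount while the first transit goes on.

Run:
```python
from h import *
for c in('top','side'):
    p,d,W=cloud(c);z=W[...,2]
    m=(W[...,0]>.57)&(W[...,0]<.67)&(W[...,1]>.16)&(W[...,1]<.23)&(z>.19)&(z<.215)&(d>0)
    print(c,rect(W[m]),W[m].mean(0).round(4))
```

```text
top (array([615.6, 194.6]), array([17.1, 13.5]), 5.7, 36) [0.6149 0.1949 0.2002]
side (array([616.7, 192.3]), array([16.5, 16.1]), 73.2, 25) [0.6151 0.192  0.1976]
```

The measured shift is about 22–23 mm, close to the 21.5 mm limit. I'll push once more, firmer, to be sure.

{"op": "apply_moves", "data": {
  "moves": [
    {"jaw": 0, "offset": [0, 0, 28], "rot": [0, -0.45, 0]},
    {"jaw": 0, "offset": [0, 0, 27], "rot": [0, 0, 0]},
    {"jaw": 0, "offset": [0, 4, 0], "rot": [0, 0, 0]},
    {"jaw": 0, "offset": [0, 4, 0], "rot": [0, 0, 0]},
    {"jaw": 0, "offset": [0, 1, 0], "rot": [0, 0, 0]}
  ]
}}

```text
time_s: 7.75
eef_pos: [0.5916, 0.1942, 0.1763]
eef_rot: [0.004, 0.676, 0.736, -0.002]
wrist_force: [0.9, 0.1, 0.1]
opening: 0.001
grasp_force: 0.0
```

{"op": "apply_moves", "data": {
  "moves": [
    {"jaw": 0, "offset": [0, 1, 0], "rot": [0, 0, 0]},
    {"jaw": 0, "offset": [0, 1, 0], "rot": [0, 0, 0]},
    {"jaw": 0, "offset": [0, 1, 0], "rot": [0, 0, 0]},
    {"jaw": 0, "offset": [0, 1, 0], "rot": [0, 0, 0]},
    {"jaw": 0, "offset": [0, 1, 0], "rot": [0, 0, 0]}
  ]
}}

```text
time_s: 8.38
eef_pos: [0.5942, 0.1945, 0.1748]
eef_rot: [0.002, 0.676, 0.737, -0.004]
wrist_force: [-7.5, -1.8, 4.8]
opening: 0.004
grasp_force: 4.0
```

Run:
```python
from h import *
st()
for c in('top','side'):
    p,d,W=cloud(c);z=W[...,2]
    for r in ctrl.outline_of(c,'lock_knob')[:2]:print(c,r['position'],np.median(W[r['region']&(d>0)],0))
```

```text
t 8.375 tcp [0.5942 0.1945 0.1748] chk 20.8 0.2 yaw 4.88 z [-0.002  -0.0082 -1.    ] F [-7.5  -1.79  4.82] op 0.004 g 4.0
side [360.8, 124.2] [0.61547297 0.19125265 0.17907717]
side [220.4, 115.7] [0.20475502 0.31446482 0.17937203]
```

{"op": "apply_moves", "data": {
  "moves": [
    {"jaw": 0, "offset": [0, 1, -2], "rot": [0, 0.45, 0]},
    {"jaw": 0, "offset": [0, 1, -2], "rot": [0, 0, 0]},
    {"jaw": 0, "offset": [0, 1, 0], "rot": [0, 0, 0]},
    {"jaw": 0, "offset": [0, 0, 0], "rot": [0, 0, 0]},
    {"jaw": 0, "offset": [0, 0, 0], "rot": [0, 0, 0]}
  ]
}}

```text
time_s: 9.2
eef_pos: [0.5942, 0.1946, 0.1762]
eef_rot: [-0.003, 0.676, 0.737, -0.004]
wrist_force: [-11.1, -1.9, -0.7]
opening: 0.001
grasp_force: 5.4
```

Run:
```python
from h import *
st()
```

```text
t 9.2 tcp [0.5942 0.1946 0.1762] chk 20.8 0.3 yaw 4.9 z [-0.01   -0.0013 -0.9999] F [-11.12  -1.86  -0.7 ] op 0.001 g 5.4
```

The tool stalls at the same place under 11–14 N, so it's at the end stop. Moving to the gauge.

{"op": "apply_moves", "data": {
  "moves": [
    {"jaw": 0, "offset": [0, -8, 0], "rot": [0, 0, 0]},
    {"jaw": 0, "offset": [0, -8, 0], "rot": [0, 0, 0]},
    {"jaw": 0, "offset": [0, 0, -20], "rot": [0, 0, 0]},
    {"jaw": 0, "offset": [0, 0, -35], "rot": [0, 0, 0]},
    {"jaw": 0, "offset": [0, 0, 0], "rot": [0, 0, 0]}
  ]
}}

```text
time_s: 9.82
eef_pos: [0.5852, 0.1938, 0.2396]
eef_rot: [0.003, 0.676, 0.737, 0.004]
wrist_force: [-0.1, -0.6, 0.3]
opening: 0.002
grasp_force: 0.0
```

Run:
```python
from h import *
st();plan([.474,-.3295,.14],-26.7,10,1)
for c in('top','side'):
    p,d,W=cloud(c);z=W[...,2]
    m=(W[...,0]>.57)&(W[...,0]<.67)&(W[...,1]>.16)&(W[...,1]<.23)&(z>.19)&(z<.215)&(d>0)
    print(c,rect(W[m]),W[m].mean(0).round(4))
```

```text
t 9.825 tcp [0.5852 0.1938 0.2396] chk 11.8 0.3 yaw 4.87 z [ 0.0095  0.0012 -1.    ] F [-0.09 -0.56  0.28] op 0.002 g 0.0
{'jaw': 1, 'offset': [-51.2, -15.6, 9.8], 'rot': [0.05, -0.02, 3.16]}
{'jaw': 1, 'offset': [-52.0, -12.8, 9.8], 'rot': [0.05, -0.02, 3.16]}
{'jaw': 1, 'offset': [-52.6, -9.9, 9.8], 'rot': [0.05, -0.02, 3.16]}
{'jaw': 1, 'offset': [-53.1, -7.0, 9.9], 'rot': [0.05, -0.02, 3.16]}
{'jaw': 1, 'offset': [-53.4, -4.0, 9.9], 'rot': [0.05, -0.02, 3.16]}
{'jaw': 1, 'offset': [-53.5, -1.1, 9.9], 'rot': [0.05, -0.02, 3.16]}
{'jaw': 1, 'offset': [-53.5, 1.9, 9.9], 'rot': [0.05, -0.02, 3.16]}
{'jaw': 1, 'offset': [-53.3, 4.8, 9.9], 'rot': [0.05, -0.02, 3.16]}
{'jaw': 1, 'offset': [-52.9, 7.8, 9.9], 'rot': [0.05, -0.02, 3.16]}
{'jaw': 1, 'offset': [-52.4, 10.7, 10.0], 'rot': [0.05, -0.02, 3.16]}
top (array([615.5, 196. ]), array([14.6, 14.9]), 10.9, 40) [0.615  0.1957 0.2006]
side (array([616.8, 191.6]), array([12.2, 16.9]), 85.5, 24) [0.6156 0.1921 0.1978]
```

{"op": "apply_moves", "data": {
  "moves": [
    {"jaw": 1, "offset": [-51.2, -15.6, 0], "rot": [0, 0, 3.16]},
    {"jaw": 1, "offset": [-52, -12.8, 5], "rot": [0.1, 0, 3.16]},
    {"jaw": 1, "offset": [-52.6, -9.9, 10], "rot": [0.1, 0, 3.16]},
    {"jaw": 1, "offset": [-53.1, -7, 12], "rot": [0.1, 0, 3.16]},
    {"jaw": 1, "offset": [-53.4, -4, 12], "rot": [0.1, 0, 3.16]}
  ]
}}

```text
time_s: 10.55
eef_pos: [0.5251, -0.0698, 0.194]
eef_rot: [-0.003, 0.772, 0.636, -0.003]
wrist_force: [0.2, -1.0, -0.1]
opening: 0.999
grasp_force: 0.0
```

{"op": "apply_moves", "data": {
  "moves": [
    {"jaw": 1, "offset": [-53.5, -1, 12], "rot": [0.1, 0, 3.16]},
    {"jaw": 1, "offset": [-53.5, 2, 12], "rot": [0, 0, 3.16]},
    {"jaw": 1, "offset": [-53.3, 4.8, 12], "rot": [0, 0, 3.16]},
    {"jaw": 1, "offset": [-52.9, 7.8, 12], "rot": [0, 0, 3.16]},
    {"jaw": 1, "offset": [-52.4, 10.7, 12], "rot": [0, 0, 3.16]}
  ]
}}

```text
time_s: 11.18
eef_pos: [0.4689, -0.3313, 0.1341]
eef_rot: [-0.003, 0.852, 0.524, -0.003]
wrist_force: [0.7, -0.2, 0.0]
opening: 1.001
grasp_force: 0.0
```

Run:
```python
from h import *
st();plan([.474,-.3295,.009],-26.7,5,1)
p,d,W=cloud('side');cv2.imwrite('pics/s3.png',cv2.resize(p[200:330,290:440,::-1],None,fx=4,fy=4,interpolation=cv2.INTER_CUBIC))
```

```text
t 11.175 tcp [ 0.4689 -0.3313  0.1341] chk -149.0 -512.9 yaw -26.85 z [-0.0093  0.0018 -1.    ] F [ 0.71 -0.24  0.04] op 1.001 g 0.0
{'jaw': 1, 'offset': [0.8, 1.0, 25.0], 'rot': [-0.11, 0.03, -0.03]}
{'jaw': 1, 'offset': [0.8, 0.9, 25.0], 'rot': [-0.11, 0.03, -0.03]}
{'jaw': 1, 'offset': [0.8, 0.9, 25.0], 'rot': [-0.11, 0.03, -0.03]}
{'jaw': 1, 'offset': [0.8, 0.8, 25.0], 'rot': [-0.11, 0.03, -0.03]}
{'jaw': 1, 'offset': [0.8, 0.8, 25.0], 'rot': [-0.11, 0.03, -0.03]}
```

{"op": "apply_moves", "data": {
  "moves": [
    {"jaw": 1, "offset": [0.8, 0.9, 25], "rot": [-0.11, 0, 0]},
    {"jaw": 1, "offset": [0.8, 0.9, 25], "rot": [-0.11, 0, 0]},
    {"jaw": 1, "offset": [0.8, 0.9, 25], "rot": [-0.11, 0, 0]},
    {"jaw": 1, "offset": [0.8, 0.9, 25], "rot": [-0.11, 0, 0]},
    {"jaw": 1, "offset": [0.8, 0.9, 21], "rot": [-0.11, 0, 0]}
  ]
}}

```text
time_s: 11.85
eef_pos: [0.4744, -0.3275, 0.0124]
eef_rot: [0.0, 0.851, 0.525, -0.001]
wrist_force: [-1.0, 0.1, -0.2]
opening: 1.002
grasp_force: 0.0
```

Run:
```python
from h import *
st();plan([.474,-.3295,.0095],-26.7,1,1)
p,d,W=cloud('side');cv2.imwrite('pics/s3.png',cv2.resize(p[200:330,290:440,::-1],None,fx=4,fy=4,interpolation=cv2.INTER_CUBIC))
```

```text
t 11.85 tcp [ 0.4744 -0.3275  0.0124] chk -143.2 -509.7 yaw -26.72 z [-0.0015 -0.0018 -1.    ] F [-0.96  0.06 -0.19] op 1.002 g 0.0
{'jaw': 1, 'offset': [-1.9, 0.6, 2.9], 'rot': [-0.03, 0.13, -0.02]}
```

View pics/s3.png

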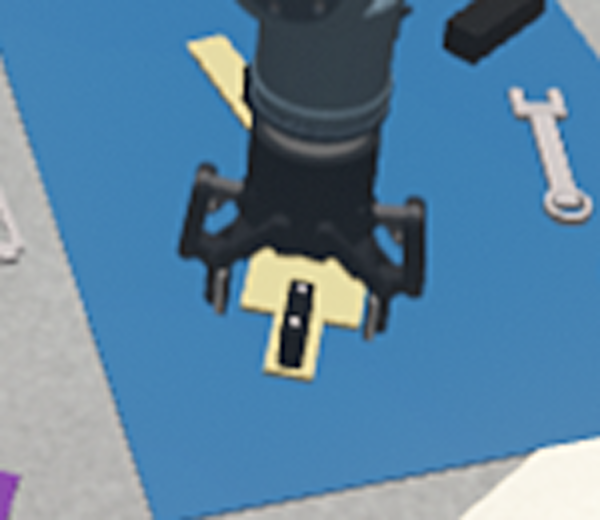

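The handle, at about (296,322), lies centred between the fingertips at (218,300) and (372,330). I'll close, then lift.

{"op": "apply_moves", "data": {
  "moves": [
    {"jaw": 1, "offset": [-1.5, 0.5, 1.5], "rot": [0, 0.13, 0]},
    {"jaw": 0, "offset": [0, 0, 0], "rot": [0, 0, 0]},
    {"jaw": 0, "offset": [0, 0, 0], "rot": [0, 0, 0]},
    {"jaw": 0, "offset": [0, 0, 0], "rot": [0, 0, 0]},
    {"jaw": 0, "offset": [0, 0, 0], "rot": [0, 0, 0]}
  ]
}}

```text
time_s: 12.52
eef_pos: [0.4752, -0.3304, 0.0134]
eef_rot: [0.001, 0.851, 0.525, 0.0]
wrist_force: [0.8, -0.5, 0.0]
opening: 0.173
grasp_force: 58.4
```

{"op": "apply_moves", "data": {
  "moves": [
    {"jaw": 0, "offset": [0, 0, 0], "rot": [0, 0, 0]},
    {"jaw": 0, "offset": [0, 0, 0], "rot": [0, 0, 0]},
    {"jaw": 0, "offset": [0, 0, -10], "rot": [0, 0, 0]},
    {"jaw": 0, "offset": [0, 0, -30], "rot": [0, 0, 0]},
    {"jaw": 0, "offset": [0, 0, -40], "rot": [0, 0, 0]}
  ]
}}

```text
time_s: 13.15
eef_pos: [0.4737, -0.3288, 0.0923]
eef_rot: [-0.001, 0.851, 0.525, -0.0]
wrist_force: [0.0, 0.1, -0.2]
opening: 0.175
grasp_force: 58.5
```

Run:
```python
from h import *
st()
p,d,W=cloud('side');z=W[...,2];pi=p.astype(int)
m=(pi[...,0]>130)&(pi[...,0]-pi[...,2]>30)&(z>.06)&(z<.16)&(W[...,1]<-.1)&(W[...,0]>.3)&(W[...,0]<.7)&(d>0)
print('pale',rect(W[m]),np.median(z[m]))
P=W[m];A=np.c_[P[:,:2],np.ones(len(P))];print(np.linalg.lstsq(A,P[:,2],rcond=None)[0])
cv2.imwrite('pics/s4.png',cv2.resize(p[140:330,250:480,::-1],None,fx=3,fy=3,interpolation=cv2.INTER_CUBIC))
```

```text
t 13.15 tcp [ 0.4737 -0.3288  0.0923] chk -144.0 -510.9 yaw -26.73 z [-0.0015  0.0013 -1.    ] F [ 0.02  0.11 -0.23] op 0.175 g 58.5
pale (array([ 489.3, -297.4]), array([126.3,  74.4]), 63.0, 234) 0.08556777499156076
[-0.03242849 -0.11453491  0.07285929]
```

View pics/s4.png

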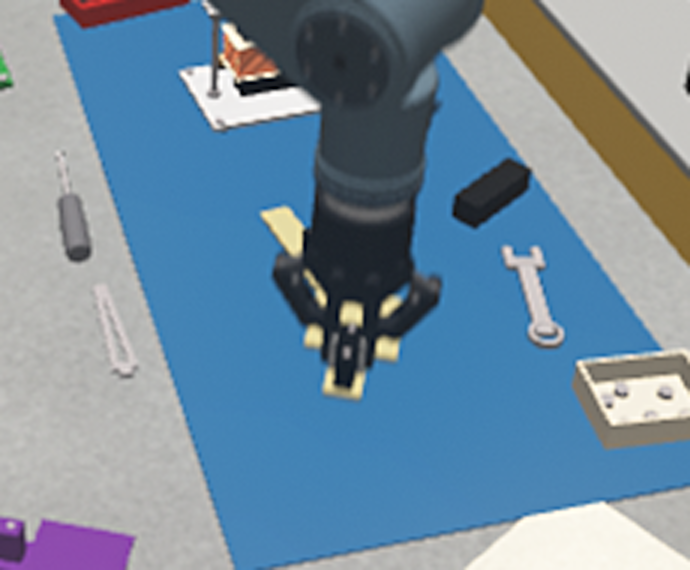

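The gauge is gripped and lifted, with the tail at (345,390) and the blade in front under the gripper; nothing else has moved. I'll check its pitch robustly from both cameras.

```bash
cat >> h.py <<'E'
def gaugefit(show=True):
    p0,r,o=tool();M=r.as_matrix()
    for c in('top','side'):
        p,d,W=cloud(c);pi=p.astype(int)
        L=(W-p0)@M*1000
        m=(pi[...,0]>130)&(pi[...,0]-pi[...,2]>30)&(d>0)&(abs(L[...,1])<45)&(L[...,0]>-35)&(L[...,0]<115)&(L[...,2]<25)&(L[...,2]>-10)
        m=cv2.erode(m.astype(np.uint8),np.ones((2,2)))>0
        P=L[m]
        if len(P)<20: print(c,'few',len(P));continue
        for i in range(4):
            A=np.c_[P[:,:2],np.ones(len(P))];s=np.linalg.lstsq(A,P[:,2],rcond=None)[0];e=abs(A@s-P[:,2]);P=P[e<max(1.5,2*np.median(e))]
        print(c,'slope dz/dx,dz/dy (deg)',np.degrees(s[:2]).round(2),'z0',s[2].round(2),'n',len(P),'rect',rect(P/1000),'xr',P[:,0].min().round(1),P[:,0].max().round(1),'yr',P[:,1].min().round(1),P[:,1].max().round(1))
E
python3 -c "
from h import *
gaugefit();gaugefit()"
```

```text
top slope dz/dx,dz/dy (deg) [0.5  0.36] z0 5.53 n 166 rect (array([56.7,  3.2]), array([64.3, 80.8]), 85.2, 166) xr 14.9 94.6 yr -32.2 33.8
side slope dz/dx,dz/dy (deg) [0.38 0.31] z0 8.11 n 69 rect (array([33.2,  2. ]), array([ 71. , 116.6]), 84.7, 69) xr -25.2 94.2 yr -33.4 37.8
top slope dz/dx,dz/dy (deg) [-0.39  0.11] z0 6.52 n 137 rect (array([54.3,  1.7]), array([66.4, 79.9]), 89.2, 137) xr 14.2 94.4 yr -32.1 34.4
side slope dz/dx,dz/dy (deg) [ 0.12 -0.9 ] z0 8.82 n 68 rect (array([33. ,  0.6]), array([ 71. , 113.1]), 85.1, 68) xr -23.0 91.9 yr -34.9 35.9
```

```bash
python3 -c "
from h import *
t=chk(0,-.15,.104);print(t);plan(t,4.9,10,0)"
```

```text
[0.58631254 0.04304821 0.104     ]
{'jaw': 0, 'offset': [38.3, -6.7, -1.2], 'rot': [0.0, 0.0, -3.16]}
{'jaw': 0, 'offset': [38.6, -4.6, -1.2], 'rot': [0.0, 0.0, -3.16]}
{'jaw': 0, 'offset': [38.8, -2.5, -1.2], 'rot': [0.0, 0.0, -3.16]}
{'jaw': 0, 'offset': [38.9, -0.3, -1.2], 'rot': [0.0, 0.0, -3.16]}
{'jaw': 0, 'offset': [38.9, 1.8, -1.2], 'rot': [0.0, 0.0, -3.16]}
{'jaw': 0, 'offset': [38.7, 3.9, -1.2], 'rot': [0.0, 0.0, -3.16]}
{'jaw': 0, 'offset': [38.4, 6.1, -1.2], 'rot': [0.0, 0.0, -3.16]}
{'jaw': 0, 'offset': [38.0, 8.2, -1.2], 'rot': [0.0, 0.0, -3.16]}
{'jaw': 0, 'offset': [37.5, 10.3, -1.2], 'rot': [0.0, 0.0, -3.16]}
{'jaw': 0, 'offset': [36.9, 12.3, -1.2], 'rot': [0.0, 0.0, -3.16]}
```

{"op": "apply_moves", "data": {
  "moves": [
    {"jaw": 0, "offset": [38.3, -6.7, -1.2], "rot": [0, 0, -3.16]},
    {"jaw": 0, "offset": [38.6, -4.6, -1.2], "rot": [0, 0, -3.16]},
    {"jaw": 0, "offset": [38.8, -2.5, -1.2], "rot": [0, 0, -3.16]},
    {"jaw": 0, "offset": [38.9, -0.3, -1.2], "rot": [0, 0, -3.16]},
    {"jaw": 0, "offset": [38.9, 1.8, -1.2], "rot": [0, 0, -3.16]}
  ]
}}

```text
time_s: 14.02
eef_pos: [0.5298, -0.1419, 0.0966]
eef_rot: [-0.001, 0.771, 0.637, -0.001]
wrist_force: [0.5, -0.5, -0.3]
opening: 0.178
grasp_force: 58.6
```

{"op": "apply_moves", "data": {
  "moves": [
    {"jaw": 0, "offset": [38.7, 3.9, -1.2], "rot": [0, 0, -3.16]},
    {"jaw": 0, "offset": [38.4, 6, -1.2], "rot": [0, 0, -3.16]},
    {"jaw": 0, "offset": [38, 8.2, -1.2], "rot": [0, 0, -3.16]},
    {"jaw": 0, "offset": [37.5, 10.3, -1.2], "rot": [0, 0, -3.16]},
    {"jaw": 0, "offset": [30, 10, -1.2], "rot": [0, 0, -3.16]}
  ]
}}

```text
time_s: 14.65
eef_pos: [0.5835, 0.0373, 0.1023]
eef_rot: [-0.001, 0.675, 0.737, -0.001]
wrist_force: [-0.3, -0.2, -0.8]
opening: 0.175
grasp_force: 58.6
```

Run:
```python
from h import *
st();gaugefit();gaugefit()
p,d,W=cloud('side');cv2.imwrite('pics/s5.png',cv2.resize(p[100:240,280:420,::-1],None,fx=4,fy=4,interpolation=cv2.INTER_CUBIC))
```

```text
t 14.65 tcp [0.5835 0.0373 0.1023] chk -3.3 -155.5 yaw 5.02 z [-2.7e-03 -8.0e-04 -1.0e+00] F [-0.32 -0.24 -0.79] op 0.175 g 58.6
top slope dz/dx,dz/dy (deg) [ 0.03 -0.6 ] z0 6.19 n 145 rect (array([68. , -2.2]), array([54.2, 64.3]), 5.3, 145) xr 41.2 92.8 yr -36.1 31.8
side slope dz/dx,dz/dy (deg) [-0.01  1.9 ] z0 7.17 n 83 rect (array([ 35.7, -14.3]), array([ 42.7, 118.2]), 82.8, 83) xr -22.8 93.6 yr -36.8 13.8
top slope dz/dx,dz/dy (deg) [-0.04 -0.18] z0 6.2 n 215 rect (array([ 47.7, -12.6]), array([121.9,  60. ]), 25.0, 215) xr -20.2 95.8 yr -35.6 34.1
side slope dz/dx,dz/dy (deg) [0.71 2.52] z0 7.14 n 89 rect (array([ 31.3, -18.8]), array([ 38.9, 118.8]), 84.2, 89) xr -25.8 91.1 yr -38.9 6.5
```

View pics/s5.png

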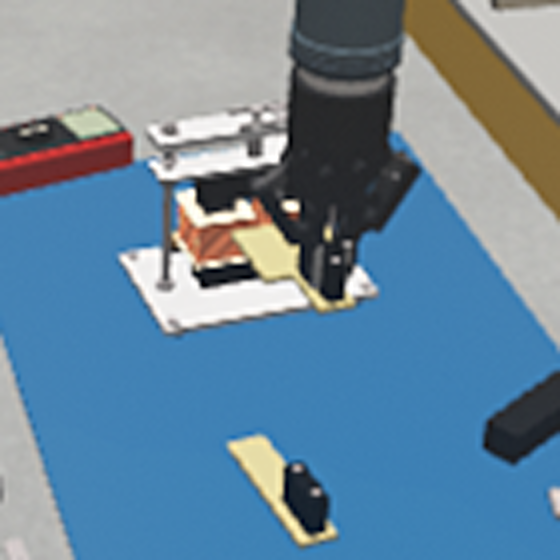

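The side crop shows the blade, at (265,250), pointing squarely at the gap with the frame clear of the gripper. I'll correct x by +3 mm and ease forward.

{"op": "apply_moves", "data": {
  "moves": [
    {"jaw": 0, "offset": [8, 1.1, 0.2], "rot": [0.05, 0, 0]},
    {"jaw": 0, "offset": [8, 1.1, 0.2], "rot": [0.05, 0, 0.1]},
    {"jaw": 0, "offset": [8, 1.1, 0.2], "rot": [0.05, 0, 0]},
    {"jaw": 0, "offset": [8, 0, 0], "rot": [0, 0, 0]},
    {"jaw": 0, "offset": [2, 0, 0], "rot": [0, 0, 0]}
  ]
}}

```text
time_s: 15.52
eef_pos: [0.585, 0.0704, 0.1036]
eef_rot: [-0.0, 0.677, 0.736, -0.001]
wrist_force: [0.2, 0.0, -1.7]
opening: 0.171
grasp_force: 58.6
```

Run:
```python
from h import *
st()
```

```text
t 15.525 tcp [0.585  0.0704 0.1036] chk 1.0 -122.6 yaw 4.82 z [-0.0017 -0.0016 -1.    ] F [ 0.23  0.03 -1.7 ] op 0.171 g 58.6
```

{"op": "apply_moves", "data": {
  "moves": [
    {"jaw": 0, "offset": [0, -0.4, 1], "rot": [0, 0, 0]},
    {"jaw": 0, "offset": [0, -0.4, 0.8], "rot": [0, 0, 0]},
    {"jaw": 0, "offset": [3, 0, 0], "rot": [0, 0, 0]},
    {"jaw": 0, "offset": [2, 0, 0], "rot": [0, 0, 0]},
    {"jaw": 0, "offset": [0, 0, 0], "rot": [0, 0, 0]}
  ]
}}

```text
time_s: 16.15
eef_pos: [0.5839, 0.0747, 0.1018]
eef_rot: [-0.0, 0.677, 0.736, -0.001]
wrist_force: [0.2, -0.7, -1.1]
opening: 0.17
grasp_force: 58.6
```

Run:
```python
from h import *
st()
```

```text
t 16.15 tcp [0.5839 0.0747 0.1018] chk 0.3 -118.2 yaw 4.79 z [-0.0016 -0.0016 -1.    ] F [ 0.2 -0.7 -1.1] op 0.17 g 58.6
```

{"op": "apply_moves", "data": {
  "moves": [
    {"jaw": 0, "offset": [1.5, 0, 0], "rot": [0, 0, 0]},
    {"jaw": 0, "offset": [1.5, 0, 0], "rot": [0, 0, 0]},
    {"jaw": 0, "offset": [1.5, 0, 0], "rot": [0, 0, 0]},
    {"jaw": 0, "offset": [1.5, 0, 0], "rot": [0, 0, 0]},
    {"jaw": 0, "offset": [1.5, 0, 0], "rot": [0, 0, 0]}
  ]
}}

```text
time_s: 16.77
eef_pos: [0.5833, 0.0819, 0.1017]
eef_rot: [0.0, 0.677, 0.736, -0.001]
wrist_force: [0.3, -2.4, -2.0]
opening: 0.176
grasp_force: 58.5
```

Run:
```python
from h import *
st()
```

```text
t 16.775 tcp [0.5833 0.0819 0.1017] chk 0.3 -111.1 yaw 4.79 z [-0.0016 -0.0023 -1.    ] F [ 0.29 -2.43 -1.98] op 0.176 g 58.5
```

{"op": "apply_moves", "data": {
  "moves": [
    {"jaw": 0, "offset": [1.2, 0, 0], "rot": [0, 0, 0]},
    {"jaw": 0, "offset": [1.2, 0, 0], "rot": [0, 0, 0]},
    {"jaw": 0, "offset": [1.2, 0, 0], "rot": [0, 0, 0]},
    {"jaw": 0, "offset": [1.2, 0, 0], "rot": [0, 0, 0]},
    {"jaw": 0, "offset": [1.2, 0, 0], "rot": [0, 0, 0]}
  ]
}}

```text
time_s: 17.4
eef_pos: [0.5825, 0.0876, 0.1014]
eef_rot: [0.0, 0.677, 0.736, -0.002]
wrist_force: [0.1, -5.9, -5.2]
opening: 0.179
grasp_force: 58.5
```

Run:
```python
from h import *
st()
```

```text
t 17.4 tcp [0.5825 0.0876 0.1014] chk 0.0 -105.3 yaw 4.79 z [-0.0024 -0.0027 -1.    ] F [ 0.09 -5.93 -5.18] op 0.179 g 58.5
```

Forces match the blade lifting the sprung yoke (about 5 N down, 6 N drag). Continuing.

{"op": "apply_moves", "data": {
  "moves": [
    {"jaw": 0, "offset": [1.2, 0, 0], "rot": [0, 0, 0]},
    {"jaw": 0, "offset": [1.2, 0, 0], "rot": [0, 0, 0]},
    {"jaw": 0, "offset": [1.2, 0, 0], "rot": [0, 0, 0]},
    {"jaw": 0, "offset": [1.2, 0, 0], "rot": [0, 0, 0]},
    {"jaw": 0, "offset": [1.2, 0, 0], "rot": [0, 0, 0]}
  ]
}}

```text
time_s: 18.02
eef_pos: [0.5824, 0.0929, 0.1018]
eef_rot: [0.001, 0.677, 0.736, -0.002]
wrist_force: [0.2, -8.4, -3.1]
opening: 0.174
grasp_force: 58.7
```

Run:
```python
from h import *
st()
```

```text
t 18.025 tcp [0.5824 0.0929 0.1018] chk 0.4 -100.0 yaw 4.77 z [-0.0016 -0.0035 -1.    ] F [ 0.19 -8.44 -3.1 ] op 0.174 g 58.7
```

{"op": "apply_moves", "data": {
  "moves": [
    {"jaw": 0, "offset": [1.4, 0, 0], "rot": [0, 0, 0]},
    {"jaw": 0, "offset": [1.4, 0, 0], "rot": [0, 0, 0]},
    {"jaw": 0, "offset": [1.4, 0, 0], "rot": [0, 0, 0]},
    {"jaw": 0, "offset": [1.4, 0, 0], "rot": [0, 0, 0]},
    {"jaw": 0, "offset": [1.4, 0, 0], "rot": [0, 0, 0]}
  ]
}}

```text
time_s: 18.65
eef_pos: [0.5819, 0.1006, 0.1019]
eef_rot: [0.0, 0.677, 0.736, -0.001]
wrist_force: [1.6, -6.5, -2.8]
opening: 0.176
grasp_force: 58.7
```

Run:
```python
from h import *
st()
```

```text
t 18.65 tcp [0.5819 0.1006 0.1019] chk 0.5 -92.3 yaw 4.77 z [-0.0013 -0.0024 -1.    ] F [ 1.57 -6.51 -2.77] op 0.176 g 58.7
```

{"op": "apply_moves", "data": {
  "moves": [
    {"jaw": 0, "offset": [1.6, 0, 0], "rot": [0, 0, 0]},
    {"jaw": 0, "offset": [1.6, 0, 0], "rot": [0, 0, 0]},
    {"jaw": 0, "offset": [1.6, 0, 0], "rot": [0, 0, 0]},
    {"jaw": 0, "offset": [1.6, 0, 0], "rot": [0, 0, 0]},
    {"jaw": 0, "offset": [1.6, 0, 0], "rot": [0, 0, 0]}
  ]
}}

```text
time_s: 19.27
eef_pos: [0.5812, 0.1086, 0.1018]
eef_rot: [0.0, 0.677, 0.736, -0.001]
wrist_force: [-0.0, -6.3, -3.6]
opening: 0.178
grasp_force: 58.7
```

Run:
```python
from h import *
st()
# tail end / wide-blade rear edge relative to tool, and yoke top
gaugefit();gaugefit()
p,d,W=cloud('side');cv2.imwrite('pics/s6.png',cv2.resize(p[100:220,280:420,::-1],None,fx=5,fy=5,interpolation=cv2.INTER_CUBIC))
```

```text
t 19.275 tcp [0.5812 0.1086 0.1018] chk 0.5 -84.3 yaw 4.77 z [-0.0014 -0.0024 -1.    ] F [-0.03 -6.27 -3.6 ] op 0.178 g 58.7
top slope dz/dx,dz/dy (deg) [2.23 2.25] z0 5.2 n 32 rect (array([ 24.9, -19.5]), array([88.8, 35.8]), 10.2, 32) xr -21.8 66.7 yr -30.3 6.0
side slope dz/dx,dz/dy (deg) [0.29 0.4 ] z0 7.11 n 62 rect (array([ 24.2, -14.2]), array([ 35.9, 100.6]), 80.1, 62) xr -23.6 72.1 yr -38.2 12.0
top slope dz/dx,dz/dy (deg) [0.54 2.67] z0 6.72 n 30 rect (array([25.8, -4.3]), array([35.2, 89. ]), 78.9, 30) xr -21.3 67.1 yr -30.1 6.0
side slope dz/dx,dz/dy (deg) [-0.21  1.47] z0 7.61 n 61 rect (array([ 21.5, -15.7]), array([39.4, 95.9]), 79.5, 61) xr -24.2 70.5 yr -38.0 12.3
```

View pics/s6.png

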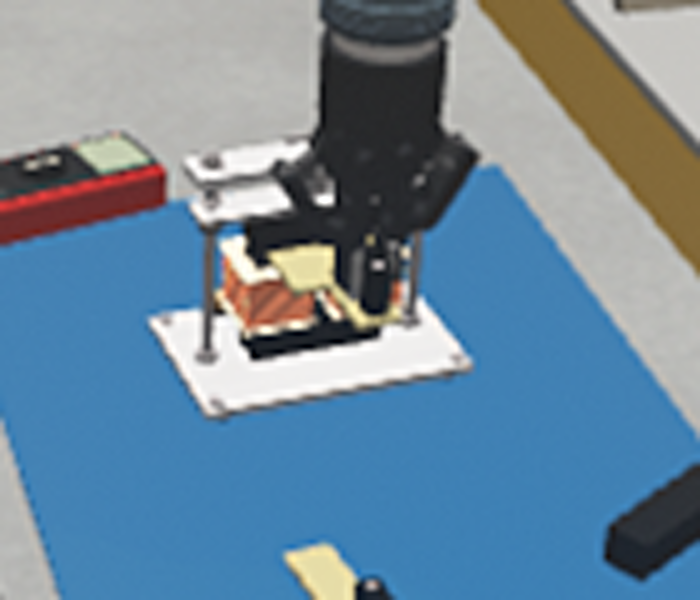

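The side crop shows the blade lying in the gap under the yoke (around (300,265)), with the blade's visible part ending at the near face, as it should. I'll settle it down slightly and let it come to rest.

{"op": "apply_moves", "data": {
  "moves": [
    {"jaw": 0, "offset": [0, 0, 0.3], "rot": [0, 0, 0]},
    {"jaw": 0, "offset": [0, 0, 0.3], "rot": [0, 0, 0]},
    {"jaw": 0, "offset": [0, 0, 0], "rot": [0, 0, 0]},
    {"jaw": 0, "offset": [0, 0, 0], "rot": [0, 0, 0]},
    {"jaw": 0, "offset": [0, 0, 0], "rot": [0, 0, 0]}
  ]
}}

```text
time_s: 20.15
eef_pos: [0.5811, 0.1087, 0.1015]
eef_rot: [0.0, 0.677, 0.736, -0.001]
wrist_force: [-0.6, -6.4, -1.0]
opening: 0.177
grasp_force: 59.1
```

Run:
```python
from h import *
st()
for c in('top','side'):
    p,d,W=cloud(c);z=W[...,2]
    m=(W[...,0]>.57)&(W[...,0]<.67)&(W[...,1]>.16)&(W[...,1]<.23)&(z>.192)&(z<.212)&(d>0)
    if m.sum()>5: print(c,rect(W[m]),W[m].mean(0).round(4))
```

```text
t 20.15 tcp [0.5811 0.1087 0.1015] chk 0.5 -84.2 yaw 4.77 z [-0.0015 -0.002  -1.    ] F [-0.63 -6.36 -1.  ] op 0.177 g 59.1
```

```bash
python3 -c "
from bench import ctrl
print(ctrl.hand_in())"
```

```text
the job is handed in; nothing more can be done
None
```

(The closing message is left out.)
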